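# Change over the swing clips on a whetstone holder

## Task

The whetstone in the wooden holder must be freed at the end where a clip sits on it now, without ever being left unclamped. With shut fingertips push the parked clip by its thumb pin round its screw onto the stone until you feel it firmly home on its stop, and lean on it there with about 10 N for a second (always under 16 N); then push the other clip by its pin right off the stone, until its blade lies alongside the stone. Do not touch or shift the stone, do not push either clip with 16 N or more, and leave the things around alone.

Things in the scene. Friction and masses are not known exactly. Their poses are not given: they have to be found in the camera images.
- holder: Fixed bamboo holder for the stone, 128 x 240 mm, rails 18 mm high. Origin on the worktop under the centre of the stone; y runs along the stone, -x is the front, where the clips are screwed to a 50 mm wide rail; the pivots lie 58 mm in front of the stone's centre line and 28 mm in front of its front edge.
- stone_center (a point): Centre of the grey whetstone, 60 x 200 x 24 mm, 0.35 to 0.65 kg, loose in the holder's bed with 1.5 mm play; its top is 34 mm above the worktop and stands 16 mm above the rails.
- spare_mount: Swing clip parked at the start, left or right one of two, pivots 42 mm left and 78 mm right of the stone's middle. Origin on its pivot screw, on the holder's front rail, 18 mm above the worktop, axes as the holder's. Steel blade 16 x 72 mm, underside 41 mm above the worktop, screw head to 51 mm. A domed toe under it, 56 mm from the pivot, 21 mm across, presses the stone with about 3 N.
- first_mount: The clip that sits on the stone at the start; the same in all sizes and ways as the spare one, its pivot is the other of the two.
- spare_pin (a point): Middle of the spare clip's thumb pin (61 mm above the worktop): upright round steel pin, 10 mm across, on the blade 40 mm from the pivot, from 43 to 78 mm above the worktop, 12 mm ball top to 82 mm. The way from pivot to pin is the way the blade points. It starts pointing left along the stone (75 to 105 degrees anticlockwise from square) and must go clockwise seen from above.
- first_pin (a point): Middle of the first clip's thumb pin, the same. It starts within 28 degrees of square across the stone and goes off anticlockwise; the toe is off the stone beyond 70 degrees, the outer stop is beyond 87 degrees. Clips stay where they are left. A push at a pin takes about 2 N when the clip is free, up to 8 N while the toe climbs 1.5 mm over the stone's edge (near 65 degrees), up to 5 N on the stone.
- spare_screw (a point): Top of the spare clip's pivot screw, 51 mm above the worktop. The screw carries an adjustable stop collar: where the clip is home is not known beforehand, anywhere within 13 degrees either way of square across the stone; it is felt as a sharp rise of the push, about 5 N and more per mm.
- kitchen_scissors: Bystander: kitchen scissors with blue handles, lying left of the holder.
- teaspoon: Bystander: steel teaspoon lying right of the holder.
- salt_grinder: Bystander: salt grinder, 50 mm across and 129 mm high, standing behind and right of the holder.

How it is judged:
By the outcome, as a careful person would: the job done as asked, in the order asked, and still so for the second after the job is handed in, with the robot touching nothing.
It also fails if it takes over 72 s, if anything falls off the work surface, if the arm or the gripper's body presses on something with over 40 N, if the wrist force passes 120 N, or if a joint passes its speed limit or range.

## Robot

A 6-joint arm with a two-finger parallel gripper is mounted at the origin on a cart in front of the work surface, level with it; the furniture and walls round the work are solid. World frame = base frame: x ahead of the robot, y to its left, z up, the work surface at z = 0. Lengths are in m, angles in rad, forces in N, time in s.
With the tool pointing down it reaches from about 0.35 to 0.85 m from the base axis. Payload 8.1 kg.
Tool frame: the origin (TCP) lies between the finger pads; the fingertips stand 14 mm ahead of it and the grasp point (between the pads) lies 5 mm behind it; z points along the fingers, y is the line along which they close (so a half turn about z gives the same grasp; the last joint's range is limited). The gripper opens to 93 mm and grips with 3 to 60 N. Pads are 15 mm wide; open, the fingers measure 128 mm over their backs; the gripper's body (75 mm by 188 mm) begins 65 mm behind the grasp point.
Start: joints at [-1.204, 0.13, 1.488, -0, 1.523, -0.085], TCP at [0.262, -0.54, 0.233] pointing down, gripper open.
Joint ranges: [-2.96, 2.96], [-0.89, 2.26], [0.02, 2.5], [-1.34, 4.48], [0, 2.73], [-2.66, 2.66]. Speed limits (rad/s): [2.39, 2.39, 2.79, 3.14, 3.14, 3.14].

## Interface

Orientations are given as a rotation vector (axis times angle).
In Python, from plant import robot gives the robot as it stands.
- The arm moves only by the tool arm_command, never from a script. Its argument "targets" is a list of rows, each an object of numbers: "x", "y", "z": the shift along the world's x, y, z in units of 500 mm (1.0 is 500 mm); "rx", "ry", "rz": the turn, a rotation vector about the world's x, y, z in units of 2 rad (1.0 is 2 rad); "claw": the closure in counts, from 0 (fully open) to 255 (shut). In form: [{"x": .., "y": .., "z": .., "rx": .., "ry": .., "rz": .., "claw": ..}, ...]. A call has 1 to 10 rows; each row is the pose to reach, as a shift and turn from the pose commanded when the call began; what a row does not reach only later rows make up. A row lasts 1/12 s, in which the tool goes at most 41.7 mm and 7.16 degrees, less where a joint would pass 70% of its speed; a pose out of reach is approached as far as the arm can. A call with a number of a shift or a turn outside -1 to 1 is refused whole. A call with a gripper value outside its range is refused whole. The fingers move at their own pace and stop on an object; "squeeze" is the grip in N (left out, the last holds). Time passes only in rows, so rows that repeat a pose let the fingers close. It gives the time, the measured TCP pose, the force, the opening and the grip force at its end, in the units of the state.
- robot.read_state(): the state, without advancing time (a new reading comes with each control period).
- robot.read_camera(name): name is "scene" or "top"; returns (picture, depth): 384x512x3 uint8, red, green, blue; 384x512 float32, m along the optical axis (not along the pixel's ray), 0 where there is no reading.
- robot.get_calibration(name): a dict with "intrinsics" (3x3 intrinsics, pixels), "origin" and "orientation" of the camera in the world. Camera axes: x right, y up, looking along -z (the intrinsics and any distortion apply to the point x, -y, -z); pixel columns grow to the right and rows downward; lengths in m; the calibration is good to about 2 mm. A picture is of the moment at which its call begins. get_calibration takes no time and is no camera call.
- robot.close_job(): hands the job in; it is judged then, once.
The state is a dict: "t": time; "q": joint angles; "dq": joint speeds; "joint_torque": joint torques, N m; "tool_pos": TCP position; "orientation": TCP orientation; "force": force on the tool from outside, world axes, zero at the start; "wrist_torque": the same for the moment, N m; "opening": finger opening in m; "gripper_force": force on a finger pad.
Only numpy, scipy, OpenCV 4.12 (cv2) and the standard library are available. Lean on these libraries where they do the work, as an engineer would, in place of code of your own. Each camera call takes 0.05 s, during which the arm holds its last target. There are 200 camera calls.

## Working session

There is one attempt and no reset: what is moved stays moved. The work goes in short steps, Python scripts to look and compute and a tool call to move; the robot and the scene stay as the last step left them, time stands still between calls to the robot, and variables do not carry over. Pictures are saved under pics/ and viewed, at most 10 in all, crops included, and the job is handed in when it is done.

Besides the shell and the picture viewer there is one more tool, called after "Request:" in YAML: its name, and indented under it one key for each argument. arm_command: Moves the arm, as the interface text tells. Shifts and turns lie within -1 to 1; 1 stands for 500 mm of shift or 2 rad of turn. Its arguments: {"type":"object","properties":{"targets":{"type":"array","items":{"type":"object","properties":{"x":{"type":"number","minimum":-1,"maximum":1},"y":{"type":"number","minimum":-1,"maximum":1},"z":{"type":"number","minimum":-1,"maximum":1},"rx":{"type":"number","minimum":-1,"maximum":1},"ry":{"type":"number","minimum":-1,"maximum":1},"rz":{"type":"number","minimum":-1,"maximum":1},"claw":{"type":"number"}}}},"squeeze":{"type":"number"}},"required":["targets"]}

```bash
mkdir -p pics; ls
cat > h.py <<'E'
import numpy as np, cv2
from plant import robot
def grab(n):
    p,d=robot.read_camera(n); return p,d
def cal(n):
    c=robot.get_calibration(n); K=np.array(c["intrinsics"]); o=np.array(c["origin"]); R=np.array(c["orientation"])
    if R.shape!=(3,3): R=cv2.Rodrigues(R)[0]
    return K,o,R
def onplane(n,u,v,z):
    K,o,R=cal(n); r=R@(np.linalg.inv(K)@[u,v,1]*[1,-1,-1]); return o+r*(z-o[2])/r[2]
def proj(n,P):
    K,o,R=cal(n); c=R.T@(np.array(P)-o)*[1,-1,-1]; w=K@c; return w[:2]/w[2]
def save(n,img,f): cv2.imwrite("pics/"+f,cv2.cvtColor(img,cv2.COLOR_RGB2BGR))
E
python3 - <<'E'
from h import *
for n in("top","scene"):
    p,d=grab(n); np.save(n+"_d.npy",d); np.save(n+"_p.npy",p); save(n,p,n+"0.png"); print(robot.get_calibration(n))
print(robot.read_state())
E
```

```text
pics
{'intrinsics': array([[419.35326784,   0.        , 254.10939001],
       [  0.        , 419.35326784, 198.89744349],
       [  0.        ,   0.        ,   1.        ]]), 'origin': array([0.39412042, 0.02718485, 1.17618307]), 'orientation': array([ 0.08375354, -0.08556962, -1.55238203])}
{'intrinsics': array([[480.03259262,   0.        , 254.02165388],
       [  0.        , 480.03259262, 198.35469141],
       [  0.        ,   0.        ,   1.        ]]), 'origin': array([-0.24388177,  0.9091777 ,  0.81715391]), 'orientation': array([ 0.42416878, -1.20558031, -2.1813121 ])}
{'t': 0.1, 'q': array([-1.20441553e+00,  1.31083774e-01,  1.48917126e+00,  8.05136759e-06,
        1.52302185e+00, -8.54000829e-02]), 'dq': array([-0.00088051, -0.00129306, -0.00388669,  0.0002442 ,  0.00081427,
        0.0003998 ]), 'joint_torque': array([ 1.20510649e-03, -5.61343575e+01, -4.93094659e+01,  7.73601746e-02,
        2.92030448e-02,  2.75837806e-06]), 'tool_pos': array([ 0.2617843 , -0.53932394,  0.23169297]), 'orientation': array([-3.06015442e+00, -7.03261548e-01,  3.57760780e-04]), 'force': array([-1.00479223, -0.47744208,  0.01822947]), 'wrist_torque': array([-0.01456445,  0.03261515,  0.01973273]), 'gripper_force': 0.0, 'opening': 0.09298089590624874}
```

View pics/top0.png

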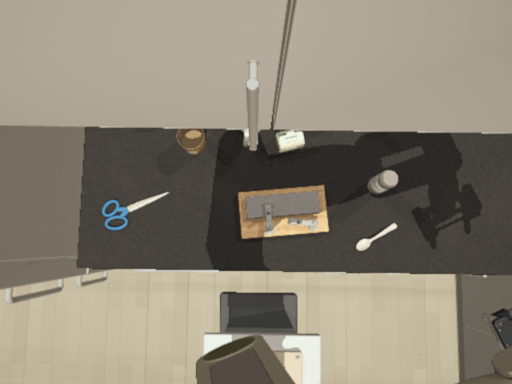

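View pics/scene0.png

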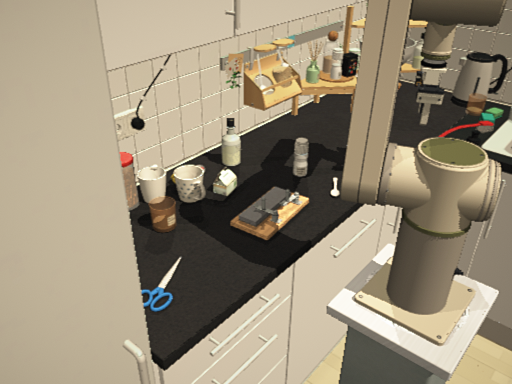

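Run:
```python
from h import *
p=np.load("top_p.npy");d=np.load("top_d.npy")
c=cv2.resize(p[180:245,230:335],None,fx=7,fy=7,interpolation=cv2.INTER_CUBIC); save("top",c,"top1.png")
s=np.load("scene_p.npy")
c=cv2.resize(s[175:245,225:320],None,fx=8,fy=8,interpolation=cv2.INTER_CUBIC); save("top",c,"sc1.png")
# depth-derived heights
K,o,R=cal("top")
for u,v in((252,65),(252,85),(253,120),(253,148),(290,140),(387,180)):
    z=d[v,u]; P=o+R@(np.linalg.inv(K)@[u,v,1]*[1,-1,-1]*z); print(u,v,P.round(3))
```

```text
252 65 [0.572 0.031 0.774]
252 85 [0.541 0.031 0.801]
253 120 [0.537 0.03  0.705]
253 148 [0.538 0.03  0.56 ]
290 140 [ 0.681 -0.069  0.049]
387 180 [ 0.561 -0.307  0.131]
```

View pics/top1.png

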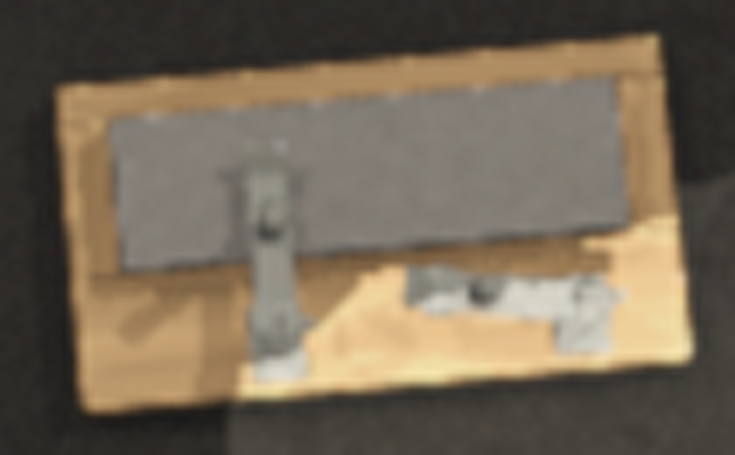

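View pics/sc1.png

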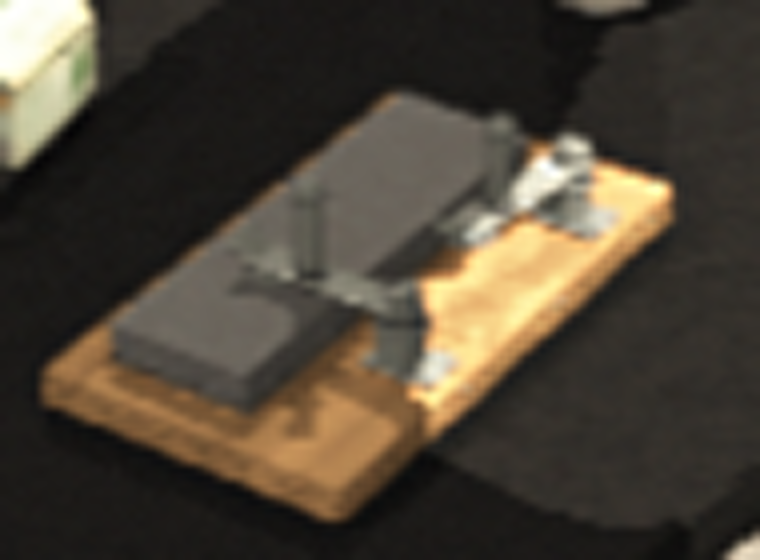

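```bash
cat >> h.py <<'E'
def cr(u,v,z): return onplane("top",230+(u+.5)/7-.5,180+(v+.5)/7-.5,z)
E
python3 - <<'E'
from h import *
H=np.array([cr(u,v,.018) for u,v in((58,88),(660,35),(692,360),(82,412))])
S=np.array([cr(u,v,.034) for u,v in((108,120),(615,75),(628,228),(122,270))])
print(H.round(4),S.round(4),sep="\n")
c=S.mean(0)
e=(H[0]-H[1])+(H[3]-H[2])+(S[0]-S[1])+(S[3]-S[2]); yaw=np.arctan2(-e[0],e[1]); 
X=np.array([np.cos(yaw),np.sin(yaw),0]);Y=np.array([-np.sin(yaw),np.cos(yaw),0])
print("yaw",np.degrees(yaw),"c",c, "holder ctr",H.mean(0),"in frame",[(H.mean(0)-c)@X,(H.mean(0)-c)@Y])
c[2]=0
for nm,y,px in(("first",.042,(268,215)),("spare",-.078,(485,288))):
    piv=c-.058*X+y*Y; pin=cr(*px,.08); pin2=cr(*px,.06)
    w=pin-piv; print(nm,piv.round(4),pin.round(4),pin2.round(4),"r",np.hypot(w@X,w@Y),"ang",np.degrees(np.arctan2(w@Y,w@X)))
    sp=proj("top",[*piv[:2],.051]); print("screw px crop",(sp-[230,180])*7)
    for t in(0,90): pass
print("pendant in scene",proj("scene",[.538,.03,.56]),proj("scene",[.54,.03,.8]))
d=np.load("scene_d.npy");print(d[:60:8,225:245:4])
E
```

```text
[[ 0.5379  0.0724  0.018 ]
 [ 0.5632 -0.167   0.018 ]
 [ 0.4342 -0.1794  0.018 ]
 [ 0.4098  0.0603  0.018 ]]
[[ 0.5236  0.052   0.034 ]
 [ 0.5447 -0.1466  0.034 ]
 [ 0.4846 -0.1517  0.034 ]
 [ 0.4649  0.0454  0.034 ]]
yaw 5.910655484543269 c [ 0.50448541 -0.05023479  0.034     ] holder ctr [ 0.48629926 -0.05340254  0.018     ] in frame [np.float64(-0.018415672902454605), np.float64(-0.0012781450659388155)]
first [ 0.4425 -0.0144  0.    ] [ 0.4836 -0.0096  0.08  ] [ 0.4852 -0.0103  0.06  ] r 0.041422316841081164 ang 0.7417130587972028
screw px crop [273.49700225 325.47196742]
spare [ 0.4548 -0.1338  0.    ] [ 0.4576 -0.0911  0.08  ] [ 0.4588 -0.0932  0.06  ] r 0.042829771107670084 ang 80.34000480835061
screw px crop [585.25815928 298.41819143]
pendant in scene [238.02558845  23.02091395] [236.56934715 -96.5626998 ]
[[1.126456  1.133744  1.1457201 1.1021583 1.1681703]
 [1.132839  1.145973  1.1583042 1.109912  1.1766348]
 [1.1388842 1.149789  1.1637565 1.1204865 1.1851895]
 [1.1496271 1.1595551 1.174356  1.1303867 1.1937891]
 [1.1641103 1.1752172 1.1833847 1.1983318 1.2074287]
 [1.680562  0.        1.7159433 1.7209074 1.7504727]
 [1.6933169 1.7045608 1.7257072 1.7415578 1.7629411]
 [1.7047439 1.7019883 1.7214844 1.7381297 1.7526344]]
```

Run:
```python
from h import *
for n,pts in(("scene",((180,10),(230,10),(237,25),(260,20),(200,45),(300,20),(60,200))),("top",((150,60),(200,115),(280,60),(400,60),(252,140),(253,150),(275,125),(253,155),(230,125),(262,139)))):
    K,o,R=cal(n);d=np.load(n+"_d.npy")
    for u,v in pts:
        print(n,u,v,d[v,u].round(3),(o+R@(np.linalg.inv(K)@[u,v,1]*[1,-1,-1]*d[v,u])).round(3))
```

```text
scene 180 10 1.034 [0.576 0.174 0.604]
scene 230 10 1.151 [0.578 0.014 0.582]
scene 237 25 1.133 [0.54  0.031 0.555]
scene 260 20 1.243 [ 0.575 -0.097  0.542]
scene 200 45 0.0 [-0.244  0.909  0.817]
scene 300 20 1.979 [ 0.933 -0.799  0.38 ]
scene 60 200 0.628 [0.287 0.664 0.476]
top 150 60 0.423 [0.577 0.135 0.77 ]
top 200 115 0.604 [0.578 0.107 0.589]
top 280 60 0.504 [ 0.615 -0.001  0.693]
top 400 60 0.416 [ 0.578 -0.115  0.778]
top 252 140 0.578 [0.537 0.031 0.61 ]
top 253 150 1.199 [ 0.662  0.032 -0.001]
top 275 125 0.649 [ 0.578 -0.003  0.543]
top 253 155 1.194 [0.647 0.032 0.003]
top 230 125 0.652 [0.578 0.066 0.54 ]
top 262 139 1.204 [ 0.695  0.007 -0.002]
```

Request:
arm_command:
  targets:
    - {"x": 0.028,"y": 0.075,"z": 0,"rz": 0.06,"claw": 255}
    - {"x": 0.056,"y": 0.15,"rz": 0.12,"claw": 255}
    - {"x": 0.084,"y": 0.225,"rz": 0.18,"claw": 255}
    - {"x": 0.112,"y": 0.3,"rz": 0.24,"claw": 255}
    - {"x": 0.14,"y": 0.375,"rz": 0.3,"claw": 255}
    - {"x": 0.168,"y": 0.45,"rz": 0.36,"claw": 255}
    - {"x": 0.196,"y": 0.525,"rz": 0.42,"claw": 255}
    - {"x": 0.224,"y": 0.6,"rz": 0.48,"claw": 255}
    - {"x": 0.252,"y": 0.675,"rz": 0.54,"claw": 255}
    - {"x": 0.28,"y": 0.75,"rz": 0.6,"claw": 255}
  squeeze: 20

```text
schema error: expected keys x, y, z, rx, ry, rz, claw
```

Request:
arm_command:
  targets:
    - {"x": 0.01,"y": 0.03,"z": -0.01,"rz": 0.06,"claw": 255}
    - {"x": 0.02,"y": 0.06,"z": -0.02,"rz": 0.12,"claw": 255}
    - {"x": 0.03,"y": 0.09,"z": -0.03,"rz": 0.18,"claw": 255}
    - {"x": 0.035,"y": 0.11,"z": -0.04,"rz": 0.24,"claw": 255}
    - {"x": 0.04,"y": 0.13,"z": -0.05,"rz": 0.3,"claw": 255}
    - {"x": 0.046,"y": 0.152,"z": -0.06,"rz": 0.36,"claw": 255}
    - {"x": 0.046,"y": 0.152,"z": -0.08,"rz": 0.42,"claw": 255}
    - {"x": 0.046,"y": 0.152,"z": -0.1,"rz": 0.48,"claw": 255}
    - {"x": 0.046,"y": 0.152,"z": -0.12,"rz": 0.54,"claw": 255}
    - {"x": 0.046,"y": 0.152,"z": -0.14,"rz": 0.6,"claw": 255}

```text
schema error: expected keys x, y, z, rx, ry, rz, claw
```

Request:
arm_command:
  targets:
    - {"x": 0,"y": 0,"z": -0.02,"rz": 0.055,"claw": 255}
    - {"z": -0.04,"rz": 0.112,"claw": 255}
    - {"z": -0.05,"rz": 0.112,"claw": 255}
    - {"z": -0.05,"rz": 0.112,"claw": 255}

```text
schema error: expected keys x, y, z, rx, ry, rz, claw
```

```bash
cat >> h.py <<'E'
def yawdeg():
    s=robot.read_state(); R=cv2.Rodrigues(np.array(s["orientation"]))[0]; return np.degrees(np.arctan2(R[1,0],R[0,0])),R
E
python3 - <<'E'
from h import *
s=robot.read_state();y,R=yawdeg();print(s["t"],s["tool_pos"].round(4),y,R[:,2].round(3),s["force"].round(2),s["q"].round(2),s["opening"])
a,_=grab("top");b,_=grab("scene")
A=cv2.resize(a[175:245,230:335],None,fx=5,fy=5,interpolation=cv2.INTER_CUBIC);B=cv2.resize(b[150:240,215:320],None,fx=5,fy=5,interpolation=cv2.INTER_CUBIC)
h=min(len(A),len(B));save("",np.vstack([A[:150] if 0 else A])[:h],"a1.png");save("",B,"b1.png")
E
```

```text
0.1 [ 0.2618 -0.5393  0.2317] 25.885107727758268 [-0.001  0.002 -1.   ] [-1.   -0.48  0.02] [-1.2   0.13  1.49  0.    1.52 -0.09] 0.09298089590624874
```

View pics/b1.png

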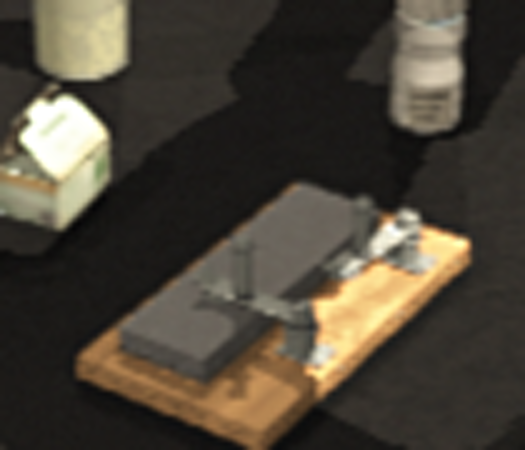

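The arm hasn't moved: every row needs all the keys. I'll resend with them.

Request:
arm_command:
  targets:
    - {"x": 0.056,"y": 0.15,"z": 0,"rx": 0,"ry": 0,"rz": 0.06,"claw": 255}
    - {"x": 0.112,"y": 0.3,"z": 0,"rx": 0,"ry": 0,"rz": 0.12,"claw": 255}
    - {"x": 0.168,"y": 0.45,"z": 0,"rx": 0,"ry": 0,"rz": 0.18,"claw": 255}
    - {"x": 0.224,"y": 0.6,"z": 0,"rx": 0,"ry": 0,"rz": 0.24,"claw": 255}
    - {"x": 0.28,"y": 0.75,"z": 0,"rx": 0,"ry": 0,"rz": 0.3,"claw": 255}
    - {"x": 0.3,"y": 0.8,"z": 0,"rx": 0,"ry": 0,"rz": 0.36,"claw": 255}
    - {"x": 0.32,"y": 0.85,"z": 0,"rx": 0,"ry": 0,"rz": 0.42,"claw": 255}
    - {"x": 0.33,"y": 0.88,"z": 0,"rx": 0,"ry": 0,"rz": 0.48,"claw": 255}
    - {"x": 0.336,"y": 0.902,"z": 0,"rx": 0,"ry": 0,"rz": 0.54,"claw": 255}
    - {"x": 0.336,"y": 0.902,"z": 0,"rx": 0,"ry": 0,"rz": 0.6,"claw": 255}
  squeeze: 20

```text
t: 1.03
tool_pos: [0.4078, -0.1475, 0.2327]
orientation: [2.123, 2.315, 0.0]
force: [1.8, 0.2, -0.4]
opening: 0.0309
gripper_force: 0.0
```

Request:
arm_command:
  targets:
    - {"x": 0,"y": 0,"z": -0.02,"rx": 0,"ry": 0,"rz": 0.06,"claw": 255}
    - {"x": 0,"y": 0,"z": -0.04,"rx": 0,"ry": 0,"rz": 0.12,"claw": 255}
    - {"x": 0,"y": 0,"z": -0.06,"rx": 0,"ry": 0,"rz": 0.18,"claw": 255}
    - {"x": 0,"y": 0,"z": -0.08,"rx": 0,"ry": 0,"rz": 0.24,"claw": 255}
    - {"x": 0,"y": 0,"z": -0.1,"rx": 0,"ry": 0,"rz": 0.3,"claw": 255}
    - {"x": 0,"y": 0,"z": -0.12,"rx": 0,"ry": 0,"rz": 0.36,"claw": 255}
    - {"x": 0,"y": 0,"z": -0.14,"rx": 0,"ry": 0,"rz": 0.42,"claw": 255}
    - {"x": 0,"y": 0,"z": -0.16,"rx": 0,"ry": 0,"rz": 0.48,"claw": 255}
    - {"x": 0,"y": 0,"z": -0.18,"rx": 0,"ry": 0,"rz": 0.54,"claw": 255}
    - {"x": 0,"y": 0,"z": -0.2,"rx": 0,"ry": 0,"rz": 0.6,"claw": 255}

```text
t: 1.87
tool_pos: [0.4076, -0.1493, 0.132]
orientation: [-0.444, -3.11, -0.0]
force: [-0.9, -0.4, 0.2]
opening: 0.0006
gripper_force: 0.0
```

Request:
arm_command:
  targets:
    - {"x": 0,"y": 0,"z": -0.02,"rx": 0,"ry": 0,"rz": 0.06,"claw": 255}
    - {"x": 0,"y": 0,"z": -0.04,"rx": 0,"ry": 0,"rz": 0.112,"claw": 255}
    - {"x": 0,"y": 0,"z": -0.05,"rx": 0,"ry": 0,"rz": 0.112,"claw": 255}
    - {"x": 0,"y": 0,"z": -0.05,"rx": 0,"ry": 0,"rz": 0.112,"claw": 255}

```text
t: 2.2
tool_pos: [0.4067, -0.149, 0.1063]
orientation: [-0.109, -3.137, -0.002]
force: [-0.5, -0.6, 0.1]
opening: 0.0003
gripper_force: 0.0
```

Run:
```python
from h import *
s=robot.read_state();y,R=yawdeg();print(s["t"],s["tool_pos"].round(4),y,R[:,2].round(3),s["force"].round(2),s["q"].round(2),s["opening"])
b,_=grab("scene")
B=cv2.resize(b[150:240,215:320],None,fx=6,fy=6,interpolation=cv2.INTER_CUBIC);save("",B,"b2.png")
```

```text
2.2 [ 0.4067 -0.149   0.1063] 176.03868848740026 [-0.002  0.001 -1.   ] [-0.52 -0.6   0.14] [-0.47 -0.23  2.08 -0.    1.3  -1.97] 0.0003260116381198665
```

View pics/b2.png

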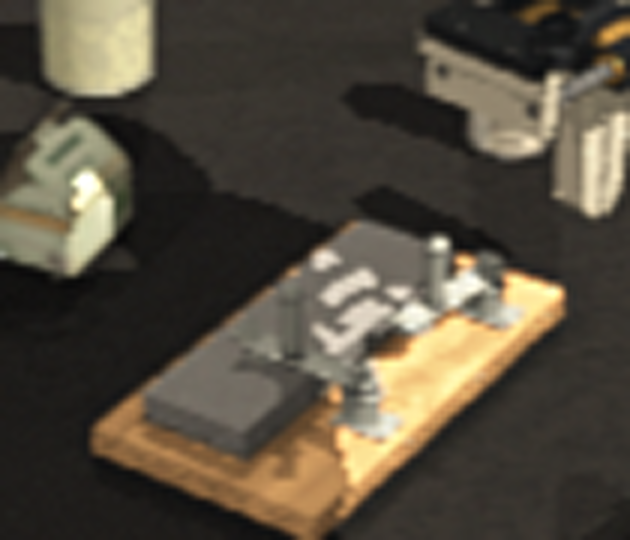

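Request:
arm_command:
  targets:
    - {"x": 0.02,"y": 0.04,"z": 0,"rx": 0,"ry": 0,"rz": 0,"claw": 255}
    - {"x": 0.04,"y": 0.08,"z": -0.02,"rx": 0,"ry": 0,"rz": 0,"claw": 255}
    - {"x": 0.04,"y": 0.116,"z": -0.05,"rx": 0,"ry": 0,"rz": 0,"claw": 255}
    - {"x": 0.04,"y": 0.116,"z": -0.075,"rx": 0,"ry": 0,"rz": 0,"claw": 255}
    - {"x": 0.04,"y": 0.116,"z": -0.075,"rx": 0,"ry": 0,"rz": 0,"claw": 255}
    - {"x": 0.04,"y": 0.116,"z": -0.075,"rx": 0,"ry": 0,"rz": 0,"claw": 255}

```text
t: 2.75
tool_pos: [0.4275, -0.0913, 0.0704]
orientation: [-0.106, -3.139, -0.0]
force: [-0.3, 0.0, 0.8]
opening: 0.0006
gripper_force: 0.0
```

Run:
```python
from h import *
print(proj("scene",[.4576,-.0911,.081]), "seen 288,190.5"); print(proj("scene",[.4836,-.0096,.081]),"seen 263.3,198.3")
print(proj("scene",[.4548,-.1338,.051]))
```

```text
[286.49496258 188.50015559] seen 288,190.5
[262.34325875 196.48475018] seen 263.3,198.3
[295.13036558 191.75102898]
```

```bash
cat > plan.py <<'E'
from h import *
yaw=np.radians(5.9); C=np.array([.5045,-.0502]); X=np.array([np.cos(yaw),np.sin(yaw)]);Y=np.array([-X[1],X[0]])
PIV={"spare":C-.058*X-.078*Y,"first":C-.058*X+.042*Y}
def tcp(clip,th,off=.0125,r=.04):
    """TCP and tool yaw (deg) touching pin at clip angle th (deg, ccw from square)"""
    b=np.radians(th)+yaw; pin=PIV[clip]+r*np.array([np.cos(b),np.sin(b)])
    s=-1 if clip=="spare" else 1
    push=b+s*np.pi/2
    return pin-off*np.array([np.cos(push),np.sin(push)]), np.degrees(push)%360-(0 if clip=="first" else 180)
def rows(clip,ths,p0,y0,off=.0125):
    for t in ths:
        p,y=tcp(clip,t,off); y=(y-y0+180)%360-180
        print(t,((p-p0)*2).round(4),(np.radians(y)/2).round(4))
def st():
    s=robot.read_state();y,R=yawdeg();print("t",round(s["t"],2),s["tool_pos"].round(4),"yaw",y.round(2),"F",s["force"].round(2)); return s["tool_pos"][:2],y
E
python3 - <<'E'
from plan import *
p,y=st(); rows("spare",[84,82,80,78,76,72,68,64,60,56,52],p,y)
E
```

```text
t 2.75 [ 0.4275 -0.0913  0.0704] yaw 176.15 F [-0.31  0.01  0.79]
84 [ 0.0297 -0.0048] 0.0327
82 [ 0.0325 -0.004 ] 0.0153
80 [ 0.0354 -0.0033] -0.0022
78 [ 0.0382 -0.0027] -0.0196
76 [ 0.0411 -0.0022] -0.0371
72 [ 0.0469 -0.0014] -0.072
68 [ 0.0527 -0.0011] -0.1069
64 [ 0.0586 -0.0012] -0.1418
60 [ 0.0644 -0.0016] -0.1767
56 [ 0.0702 -0.0025] -0.2116
52 [ 0.0759 -0.0038] -0.2465
```

Request:
arm_command:
  targets:
    - {"x": 0.012,"y": -0.002,"z": -0.003,"rx": 0,"ry": 0,"rz": 0,"claw": 255}
    - {"x": 0.024,"y": -0.003,"z": -0.003,"rx": 0,"ry": 0,"rz": 0,"claw": 255}
    - {"x": 0.0275,"y": -0.003,"z": -0.003,"rx": 0,"ry": 0,"rz": 0,"claw": 255}
    - {"x": 0.031,"y": -0.003,"z": -0.003,"rx": 0,"ry": 0,"rz": 0,"claw": 255}
    - {"x": 0.0335,"y": -0.003,"z": -0.003,"rx": 0,"ry": 0,"rz": 0,"claw": 255}
    - {"x": 0.0355,"y": -0.003,"z": -0.003,"rx": 0,"ry": 0,"rz": 0,"claw": 255}
    - {"x": 0.037,"y": -0.003,"z": -0.003,"rx": 0,"ry": 0,"rz": 0,"claw": 255}

```text
t: 3.33
tool_pos: [0.4462, -0.093, 0.0687]
orientation: [-0.104, -3.14, 0.0]
force: [-1.6, -1.0, 0.9]
opening: 0.0001
gripper_force: 0.8
```

Request:
arm_command:
  targets:
    - {"x": 0.0015,"y": 0,"z": 0,"rx": 0,"ry": 0,"rz": -0.018,"claw": 255}
    - {"x": 0.003,"y": 0.0005,"z": 0,"rx": 0,"ry": 0,"rz": -0.036,"claw": 255}
    - {"x": 0.0045,"y": 0.001,"z": 0,"rx": 0,"ry": 0,"rz": -0.045,"claw": 255}
    - {"x": 0.006,"y": 0.001,"z": 0,"rx": 0,"ry": 0,"rz": -0.054,"claw": 255}

```text
t: 3.67
tool_pos: [0.4491, -0.0924, 0.0686]
orientation: [-0.274, -3.129, -0.0]
force: [-1.5, -0.8, 1.1]
opening: 0.0002
gripper_force: 0.8
```

Run:
```python
from plan import *
p,y=st(); rows("spare",[76,74,70,66,62,58,54,50,46],p,y)
```

```text
t 3.67 [ 0.4491 -0.0924  0.0686] yaw 170.0 F [-1.55 -0.77  1.06]
76 [-0.002 -0.   ] 0.0166
74 [0.0009 0.0004] -0.0009
70 [0.0067 0.0009] -0.0358
66 [0.0126 0.001 ] -0.0707
62 [0.0184 0.0008] -0.1056
58 [0.0242 0.0001] -0.1405
54 [ 0.03  -0.001] -0.1754
50 [ 0.0356 -0.0025] -0.2103
46 [ 0.0412 -0.0044] -0.2452
```

Request:
arm_command:
  targets:
    - {"x": 0.0038,"y": 0.0007,"z": 0,"rx": 0,"ry": 0,"rz": -0.018,"claw": 255}
    - {"x": 0.0067,"y": 0.0009,"z": 0,"rx": 0,"ry": 0,"rz": -0.036,"claw": 255}
    - {"x": 0.0096,"y": 0.001,"z": 0,"rx": 0,"ry": 0,"rz": -0.053,"claw": 255}
    - {"x": 0.0126,"y": 0.001,"z": 0,"rx": 0,"ry": 0,"rz": -0.071,"claw": 255}

```text
t: 4.0
tool_pos: [0.4542, -0.0917, 0.0683]
orientation: [-0.496, -3.099, -0.0]
force: [-10.6, 2.0, 7.7]
opening: 0.0003
gripper_force: 5.4
```

Request:
arm_command:
  targets:
    - {"x": 0.0029,"y": 0,"z": 0,"rx": 0,"ry": 0,"rz": -0.0175,"claw": 255}
    - {"x": 0.0058,"y": -0.0002,"z": 0,"rx": 0,"ry": 0,"rz": -0.035,"claw": 255}
    - {"x": 0.0087,"y": -0.0005,"z": 0,"rx": 0,"ry": 0,"rz": -0.0525,"claw": 255}
    - {"x": 0.0116,"y": -0.0009,"z": 0,"rx": 0,"ry": 0,"rz": -0.07,"claw": 255}

```text
t: 4.33
tool_pos: [0.4601, -0.0922, 0.0682]
orientation: [-0.711, -3.057, 0.0]
force: [-5.9, 0.9, 3.7]
opening: 0.0
gripper_force: 2.5
```

Run:
```python
from plan import *
p,y=st(); rows("spare",[58,54,50,46,42,38,34,30,26,22,18],p,y)
```

```text
t 4.33 [ 0.4601 -0.0922  0.0682] yaw 153.8 F [-5.87  0.94  3.72]
58 [ 0.0022 -0.0003] 0.0009
54 [ 0.008  -0.0013] -0.034
50 [ 0.0136 -0.0028] -0.0689
46 [ 0.0192 -0.0047] -0.1038
42 [ 0.0245 -0.007 ] -0.1387
38 [ 0.0298 -0.0096] -0.1736
34 [ 0.0348 -0.0126] -0.2085
30 [ 0.0396 -0.0159] -0.2434
26 [ 0.0442 -0.0196] -0.2784
22 [ 0.0485 -0.0236] -0.3133
18 [ 0.0525 -0.0278] -0.3482
```

Request:
arm_command:
  targets:
    - {"x": 0.001,"y": 0,"z": 0.002,"rx": 0,"ry": 0,"rz": -0.01,"claw": 255}
    - {"x": 0.004,"y": -0.001,"z": 0.003,"rx": 0,"ry": 0,"rz": -0.025,"claw": 255}
    - {"x": 0.008,"y": -0.0013,"z": 0.003,"rx": 0,"ry": 0,"rz": -0.042,"claw": 255}

```text
t: 4.58
tool_pos: [0.4641, -0.0928, 0.0693]
orientation: [-0.839, -3.025, 0.0]
force: [-5.3, -0.8, -1.4]
opening: 0.0005
gripper_force: 2.5
```

Run:
```python
from plan import *
p,y=st(); rows("spare",[56,54,50,46,42,38,34,30,26,22,18],p,y)
```

```text
t 4.58 [ 0.4641 -0.0928  0.0693] yaw 149.01 F [-5.28 -0.79 -1.45]
56 [-0.003   0.0004] 0.0252
54 [-0.0001 -0.0002] 0.0078
50 [ 0.0056 -0.0017] -0.0271
46 [ 0.0111 -0.0036] -0.062
42 [ 0.0165 -0.0059] -0.0969
38 [ 0.0217 -0.0085] -0.1318
34 [ 0.0267 -0.0115] -0.1667
30 [ 0.0315 -0.0148] -0.2017
26 [ 0.0361 -0.0185] -0.2366
22 [ 0.0404 -0.0225] -0.2715
18 [ 0.0444 -0.0267] -0.3064
```

Request:
arm_command:
  targets:
    - {"x": 0.0028,"y": -0.001,"z": 0,"rx": 0,"ry": 0,"rz": -0.012,"claw": 255}
    - {"x": 0.0056,"y": -0.0017,"z": 0,"rx": 0,"ry": 0,"rz": -0.028,"claw": 255}
    - {"x": 0.0083,"y": -0.0027,"z": 0,"rx": 0,"ry": 0,"rz": -0.045,"claw": 255}
    - {"x": 0.0111,"y": -0.0036,"z": 0,"rx": 0,"ry": 0,"rz": -0.062,"claw": 255}
    - {"x": 0.0138,"y": -0.0047,"z": 0,"rx": 0,"ry": 0,"rz": -0.08,"claw": 255}
    - {"x": 0.0165,"y": -0.0059,"z": 0,"rx": 0,"ry": 0,"rz": -0.097,"claw": 255}
    - {"x": 0.0191,"y": -0.0072,"z": 0,"rx": 0,"ry": 0,"rz": -0.115,"claw": 255}
    - {"x": 0.0217,"y": -0.0085,"z": 0,"rx": 0,"ry": 0,"rz": -0.132,"claw": 255}
    - {"x": 0.0242,"y": -0.01,"z": 0,"rx": 0,"ry": 0,"rz": -0.149,"claw": 255}
    - {"x": 0.0267,"y": -0.0115,"z": 0,"rx": 0,"ry": 0,"rz": -0.167,"claw": 255}

```text
t: 5.42
tool_pos: [0.4773, -0.0982, 0.0692]
orientation: [-1.33, -2.842, 0.0]
force: [-6.2, 1.8, -0.0]
opening: 0.0009
gripper_force: 2.9
```

Run:
```python
from plan import *
p,y=st(); rows("spare",[34,32,30,28,26,24,22,20,18,16,14,12,10],p,y)
```

```text
t 5.42 [ 0.4773 -0.0982  0.0692] yaw 129.85 F [-6.16  1.76 -0.01]
34 [ 0.0005 -0.0006] 0.0004
32 [ 0.0029 -0.0022] -0.0171
30 [ 0.0053 -0.0039] -0.0345
28 [ 0.0076 -0.0057] -0.052
26 [ 0.0098 -0.0076] -0.0694
24 [ 0.012  -0.0095] -0.0869
22 [ 0.0141 -0.0116] -0.1043
20 [ 0.0162 -0.0137] -0.1218
18 [ 0.0181 -0.0158] -0.1392
16 [ 0.02   -0.0181] -0.1567
14 [ 0.0218 -0.0204] -0.1741
12 [ 0.0236 -0.0227] -0.1916
10 [ 0.0252 -0.0251] -0.209
```

Request:
arm_command:
  targets:
    - {"x": 0.0029,"y": -0.0022,"z": 0,"rx": 0,"ry": 0,"rz": -0.017,"claw": 255}
    - {"x": 0.0053,"y": -0.0039,"z": 0,"rx": 0,"ry": 0,"rz": -0.0345,"claw": 255}
    - {"x": 0.0076,"y": -0.0057,"z": 0,"rx": 0,"ry": 0,"rz": -0.052,"claw": 255}
    - {"x": 0.0098,"y": -0.0076,"z": 0,"rx": 0,"ry": 0,"rz": -0.0695,"claw": 255}
    - {"x": 0.012,"y": -0.0095,"z": 0,"rx": 0,"ry": 0,"rz": -0.087,"claw": 255}
    - {"x": 0.0141,"y": -0.0116,"z": 0,"rx": 0,"ry": 0,"rz": -0.104,"claw": 255}
    - {"x": 0.0162,"y": -0.0137,"z": 0,"rx": 0,"ry": 0,"rz": -0.122,"claw": 255}
    - {"x": 0.0181,"y": -0.0158,"z": 0,"rx": 0,"ry": 0,"rz": -0.139,"claw": 255}

```text
t: 6.08
tool_pos: [0.4864, -0.1058, 0.0692]
orientation: [-1.711, -2.631, 0.0]
force: [-5.0, 3.9, 0.1]
opening: 0.0003
gripper_force: 3.0
```

```bash
cat >> plan.py <<'E'
def fn(th,sgn=1):
    s=robot.read_state(); b=np.radians(th)+yaw; f=s["force"]
    print("normal",(-sgn*(f[0]*np.sin(b)-f[1]*np.cos(b))).round(2),"radial",(f[0]*np.cos(b)+f[1]*np.sin(b)).round(2))
E
python3 - <<'E'
from plan import *
p,y=st(); fn(18); rows("spare",[18,17,16,15,14,13,12,10,8,6,4,2,0,-2],p,y)
E
```

```text
t 6.08 [ 0.4864 -0.1058  0.0692] yaw 113.92 F [-4.96  3.85  0.14]
normal 5.53 radial -2.97
18 [-0.0001 -0.0007] -0.0002
17 [ 0.0009 -0.0018] -0.0089
16 [ 0.0018 -0.0029] -0.0176
15 [ 0.0027 -0.004 ] -0.0263
14 [ 0.0036 -0.0052] -0.0351
13 [ 0.0045 -0.0064] -0.0438
12 [ 0.0054 -0.0076] -0.0525
10 [ 0.007 -0.01 ] -0.07
8 [ 0.0086 -0.0125] -0.0874
6 [ 0.0101 -0.015 ] -0.1049
4 [ 0.0114 -0.0176] -0.1223
2 [ 0.0127 -0.0202] -0.1398
0 [ 0.0139 -0.0229] -0.1572
-2 [ 0.015  -0.0256] -0.1747
```

Request:
arm_command:
  targets:
    - {"x": 0.0009,"y": -0.0015,"z": 0,"rx": 0,"ry": 0,"rz": -0.009,"claw": 255}
    - {"x": 0.0018,"y": -0.0027,"z": 0,"rx": 0,"ry": 0,"rz": -0.0175,"claw": 255}
    - {"x": 0.0027,"y": -0.004,"z": 0,"rx": 0,"ry": 0,"rz": -0.026,"claw": 255}

```text
t: 6.33
tool_pos: [0.4879, -0.1078, 0.0693]
orientation: [-1.778, -2.586, 0.0]
force: [-4.2, 4.5, 0.0]
opening: 0.0002
gripper_force: 2.5
```

Request:
arm_command:
  targets:
    - {"x": 0.0009,"y": -0.0012,"z": 0,"rx": 0,"ry": 0,"rz": -0.0087,"claw": 255}
    - {"x": 0.0018,"y": -0.0024,"z": 0,"rx": 0,"ry": 0,"rz": -0.0175,"claw": 255}

```text
t: 6.5
tool_pos: [0.4889, -0.109, 0.0693]
orientation: [-1.823, -2.555, 0.0]
force: [-3.9, 4.0, -0.2]
opening: 0.0005
gripper_force: 2.5
```

Request:
arm_command:
  targets:
    - {"x": 0.0008,"y": -0.0012,"z": 0,"rx": 0,"ry": 0,"rz": -0.0087,"claw": 255}
    - {"x": 0.0016,"y": -0.0024,"z": 0,"rx": 0,"ry": 0,"rz": -0.0175,"claw": 255}

```text
t: 6.67
tool_pos: [0.4897, -0.1102, 0.0693]
orientation: [-1.867, -2.523, 0.0]
force: [-3.4, 4.1, -0.4]
opening: 0.0003
gripper_force: 2.3
```

Request:
arm_command:
  targets:
    - {"x": 0.0008,"y": -0.0012,"z": 0,"rx": 0,"ry": 0,"rz": -0.0087,"claw": 255}
    - {"x": 0.0016,"y": -0.0024,"z": 0,"rx": 0,"ry": 0,"rz": -0.0175,"claw": 255}

```text
t: 6.83
tool_pos: [0.4906, -0.1114, 0.0693]
orientation: [-1.911, -2.49, 0.0]
force: [-4.2, 3.1, -0.9]
opening: 0.0005
gripper_force: 2.4
```

Request:
arm_command:
  targets:
    - {"x": 0.0007,"y": -0.0013,"z": 0,"rx": 0,"ry": 0,"rz": -0.0087,"claw": 255}
    - {"x": 0.0014,"y": -0.0026,"z": 0,"rx": 0,"ry": 0,"rz": -0.0175,"claw": 255}

```text
t: 7.0
tool_pos: [0.4914, -0.1128, 0.0693]
orientation: [-1.955, -2.456, 0.0]
force: [-3.2, 2.4, -1.0]
opening: 0.0006
gripper_force: 2.2
```

Run:
```python
from plan import *
p,y=st(); th=y-90-5.9; print(th); fn(th); rows("spare",[th-2,th-4,th-6,th-8],p,y)
```

```text
t 7.0 [ 0.4914 -0.1128  0.0693] yaw 102.97 F [-3.21  2.37 -0.96]
7.065779861547417
normal 3.03 radial -2.59
5.065779861547417 [ 0.0007 -0.0022] -0.0175
3.0657798615474174 [ 0.0021 -0.0048] -0.0349
1.0657798615474174 [ 0.0033 -0.0075] -0.0524
-0.9342201384525826 [ 0.0045 -0.0101] -0.0698
```

Request:
arm_command:
  targets:
    - {"x": 0.0005,"y": -0.0013,"z": 0,"rx": 0,"ry": 0,"rz": -0.0087,"claw": 255}
    - {"x": 0.001,"y": -0.0026,"z": 0,"rx": 0,"ry": 0,"rz": -0.0175,"claw": 255}

```text
t: 7.17
tool_pos: [0.4924, -0.1146, 0.0697]
orientation: [-1.999, -2.422, 0.0]
force: [-1.0, 3.1, -1.5]
opening: 0.0003
gripper_force: 1.7
```

Request:
arm_command:
  targets:
    - {"x": 0.0003,"y": -0.0013,"z": 0,"rx": 0,"ry": 0,"rz": -0.0087,"claw": 255}
    - {"x": 0.0007,"y": -0.0026,"z": 0,"rx": 0,"ry": 0,"rz": -0.0175,"claw": 255}

```text
t: 7.33
tool_pos: [0.4934, -0.1163, 0.0702]
orientation: [2.042, 2.387, 0.001]
force: [-1.5, 3.5, -1.5]
opening: 0.0007
gripper_force: 1.4
```

Request:
arm_command:
  targets:
    - {"x": 0.0003,"y": -0.0013,"z": 0,"rx": 0,"ry": 0,"rz": -0.0087,"claw": 255}
    - {"x": 0.0006,"y": -0.0026,"z": 0,"rx": 0,"ry": 0,"rz": -0.0175,"claw": 255}

```text
t: 7.5
tool_pos: [0.4939, -0.1177, 0.0704]
orientation: [2.083, 2.35, 0.001]
force: [-0.6, 2.9, -2.6]
opening: 0.0003
gripper_force: 1.3
```

Request:
arm_command:
  targets:
    - {"x": 0.0002,"y": -0.0013,"z": -0.0005,"rx": 0,"ry": 0,"rz": -0.0087,"claw": 255}
    - {"x": 0.0004,"y": -0.0026,"z": -0.001,"rx": 0,"ry": 0,"rz": -0.0175,"claw": 255}

```text
t: 7.67
tool_pos: [0.4944, -0.119, 0.0702]
orientation: [2.124, 2.313, 0.001]
force: [1.0, 3.4, 1.3]
opening: 0.0004
gripper_force: 1.8
```

Run:
```python
from plan import *
p,y=st(); th=y-90-5.9; print(th); fn(th); rows("spare",[th,th-2,th-4,th-6,th-8],p,y)
```

```text
t 7.67 [ 0.4944 -0.119   0.0702] yaw 94.88 F [1.02 3.39 1.31]
-1.0168273748279635
normal 3.29 radial 1.31
-1.0168273748279635 [-0.0015  0.0022] 0.0
-3.0168273748279635 [-0.0005 -0.0005] -0.0175
-5.0168273748279635 [ 0.0005 -0.0033] -0.0349
-7.0168273748279635 [ 0.0014 -0.0061] -0.0524
-9.016827374827963 [ 0.0021 -0.0089] -0.0698
```

Request:
arm_command:
  targets:
    - {"x": 0.0002,"y": -0.0014,"z": 0,"rx": 0,"ry": 0,"rz": -0.0087,"claw": 255}
    - {"x": 0.0003,"y": -0.0028,"z": 0,"rx": 0,"ry": 0,"rz": -0.0175,"claw": 255}

```text
t: 7.83
tool_pos: [0.4945, -0.1204, 0.0702]
orientation: [2.164, 2.276, 0.001]
force: [0.8, 3.7, 1.7]
opening: 0.0004
gripper_force: 1.5
```

Request:
arm_command:
  targets:
    - {"x": 0.0001,"y": -0.0014,"z": 0,"rx": 0,"ry": 0,"rz": -0.0087,"claw": 255}
    - {"x": 0.0002,"y": -0.0028,"z": 0,"rx": 0,"ry": 0,"rz": -0.0175,"claw": 255}

```text
t: 8.0
tool_pos: [0.4942, -0.1217, 0.0699]
orientation: [2.204, 2.238, 0.001]
force: [2.4, 3.3, 0.5]
opening: 0.0001
gripper_force: 1.8
```

Request:
arm_command:
  targets:
    - {"x": 0,"y": -0.0014,"z": 0,"rx": 0,"ry": 0,"rz": -0.0087,"claw": 255}
    - {"x": 0,"y": -0.0028,"z": 0,"rx": 0,"ry": 0,"rz": -0.0175,"claw": 255}

```text
t: 8.17
tool_pos: [0.4943, -0.1232, 0.0699]
orientation: [2.243, 2.199, 0.001]
force: [2.4, 3.7, 0.6]
opening: 0.0005
gripper_force: 1.7
```

Request:
arm_command:
  targets:
    - {"x": -0.0001,"y": -0.0014,"z": 0,"rx": 0,"ry": 0,"rz": -0.0087,"claw": 255}
    - {"x": -0.0003,"y": -0.0028,"z": 0,"rx": 0,"ry": 0,"rz": -0.0175,"claw": 255}

```text
t: 8.33
tool_pos: [0.4943, -0.1246, 0.07]
orientation: [2.281, 2.159, 0.001]
force: [4.3, 3.1, 1.5]
opening: 0.0001
gripper_force: 2.4
```

Run:
```python
from plan import *
p,y=st(); th=y-90-5.9; print(th); fn(th); rows("spare",[th,th-2,th-4,th-6,th-8],p,y)
```

```text
t 8.33 [ 0.4943 -0.1246  0.07  ] yaw 86.86 F [4.35 3.1  1.47]
-9.036997070419284
normal 3.34 radial 4.17
-9.036997070419284 [0.0024 0.0024] 0.0
-11.036997070419284 [ 0.003  -0.0005] -0.0175
-13.036997070419284 [ 0.0036 -0.0034] -0.0349
-15.036997070419284 [ 0.0041 -0.0062] -0.0524
-17.036997070419282 [ 0.0044 -0.0092] -0.0698
```

Request:
arm_command:
  targets:
    - {"x": 0.001,"y": -0.0014,"z": 0,"rx": 0,"ry": 0,"rz": -0.008,"claw": 255}
    - {"x": 0.0015,"y": -0.0028,"z": 0,"rx": 0,"ry": 0,"rz": -0.015,"claw": 255}

```text
t: 8.5
tool_pos: [0.4948, -0.1254, 0.0699]
orientation: [-2.313, -2.125, -0.002]
force: [3.8, 7.6, 3.2]
opening: 0.0003
gripper_force: 3.8
```

Request:
arm_command:
  targets:
    - {"x": 0.0005,"y": -0.0004,"z": -0.0005,"rx": 0,"ry": 0,"rz": 0,"claw": 255}
    - {"x": 0.0005,"y": -0.0004,"z": -0.0005,"rx": 0,"ry": 0,"rz": 0,"claw": 255}

```text
t: 8.67
tool_pos: [0.4949, -0.1255, 0.0697]
orientation: [-2.312, -2.126, -0.001]
force: [1.3, 6.1, 4.5]
opening: 0.0005
gripper_force: 3.7
```

Run:
```python
from plan import *
p,y=st(); th=y-90-5.9; print(th); fn(th); print(robot.read_state()["wrist_torque"])
```

```text
t 8.67 [ 0.4949 -0.1255  0.0697] yaw 85.19 F [1.29 6.13 4.51]
-10.709057385140719
normal 6.22 radial 0.77
[ 1.11452735 -0.38234992  0.03023835]
```

Request:
arm_command:
  targets:
    - {"x": 0,"y": -0.0006,"z": 0.0008,"rx": 0,"ry": 0,"rz": 0,"claw": 255}
    - {"x": 0,"y": -0.001,"z": 0.0008,"rx": 0,"ry": 0,"rz": 0,"claw": 255}

```text
t: 8.83
tool_pos: [0.4948, -0.1257, 0.0698]
orientation: [-2.312, -2.126, -0.002]
force: [2.8, 9.1, 2.6]
opening: 0.0008
gripper_force: 4.2
```

Request:
arm_command:
  targets:
    - {"x": 0,"y": -0.0005,"z": 0,"rx": 0,"ry": 0,"rz": 0,"claw": 255}
    - {"x": 0,"y": -0.0005,"z": 0,"rx": 0,"ry": 0,"rz": 0,"claw": 255}
    - {"x": 0,"y": -0.0005,"z": 0,"rx": 0,"ry": 0,"rz": 0,"claw": 255}

```text
t: 9.08
tool_pos: [0.4948, -0.1258, 0.0698]
orientation: [-2.312, -2.126, -0.002]
force: [2.1, 7.9, 3.1]
opening: 0.0004
gripper_force: 4.3
```

Request:
arm_command:
  targets:
    - {"x": 0,"y": -0.0008,"z": 0,"rx": 0,"ry": 0,"rz": 0,"claw": 255}
    - {"x": 0,"y": -0.0008,"z": 0,"rx": 0,"ry": 0,"rz": 0,"claw": 255}
    - {"x": 0,"y": -0.0008,"z": 0,"rx": 0,"ry": 0,"rz": 0,"claw": 255}

```text
t: 9.33
tool_pos: [0.4948, -0.1261, 0.0699]
orientation: [-2.311, -2.126, -0.002]
force: [2.4, 8.0, 2.5]
opening: 0.0004
gripper_force: 4.6
```

Request:
arm_command:
  targets:
    - {"x": 0,"y": -0.0008,"z": 0,"rx": 0,"ry": 0,"rz": 0,"claw": 255}
    - {"x": 0,"y": -0.0008,"z": 0,"rx": 0,"ry": 0,"rz": 0,"claw": 255}

```text
t: 9.5
tool_pos: [0.4948, -0.1263, 0.0698]
orientation: [-2.311, -2.126, -0.002]
force: [2.5, 9.8, 4.0]
opening: 0.0001
gripper_force: 5.0
```

Request:
arm_command:
  targets:
    - {"x": 0,"y": -0.0006,"z": 0.0006,"rx": 0,"ry": 0,"rz": 0,"claw": 255}
    - {"x": 0,"y": -0.0006,"z": 0.0006,"rx": 0,"ry": 0,"rz": 0,"claw": 255}

```text
t: 9.67
tool_pos: [0.4947, -0.1265, 0.0699]
orientation: [-2.311, -2.125, -0.002]
force: [3.1, 9.7, 1.3]
opening: 0.0003
gripper_force: 5.0
```

Run:
```python
from plan import *
f=[]
for i in range(4):
    s=robot.read_state(); f.append(s["force"]); robot.read_camera("top")
print(np.array(f).round(2)); st()
```

```text
[[3.11 9.68 1.26]
 [3.65 9.13 1.81]
 [2.25 9.3  2.29]
 [2.73 9.29 2.03]]
t 9.87 [ 0.4947 -0.1266  0.0699] yaw 85.21 F [3.34 9.45 1.84]
```

Request:
arm_command:
  targets:
    - {"x": 0,"y": -0.0004,"z": 0,"rx": 0,"ry": 0,"rz": 0,"claw": 255}
    - {"x": 0,"y": -0.0004,"z": 0,"rx": 0,"ry": 0,"rz": 0,"claw": 255}
    - {"x": 0,"y": -0.0004,"z": 0,"rx": 0,"ry": 0,"rz": 0,"claw": 255}
    - {"x": 0,"y": -0.0004,"z": 0,"rx": 0,"ry": 0,"rz": 0,"claw": 255}
    - {"x": 0,"y": -0.0004,"z": 0,"rx": 0,"ry": 0,"rz": 0,"claw": 255}
    - {"x": 0,"y": -0.0004,"z": 0,"rx": 0,"ry": 0,"rz": 0,"claw": 255}
    - {"x": 0,"y": -0.0004,"z": 0,"rx": 0,"ry": 0,"rz": 0,"claw": 255}
    - {"x": 0,"y": -0.0004,"z": 0,"rx": 0,"ry": 0,"rz": 0,"claw": 255}

```text
t: 10.53
tool_pos: [0.4947, -0.1266, 0.0699]
orientation: [-2.311, -2.125, -0.002]
force: [3.3, 10.0, 2.5]
opening: 0.0008
gripper_force: 5.2
```

Run:
```python
from plan import *
f=[]
for i in range(6):
    s=robot.read_state(); f.append(s["force"]); robot.read_camera("top")
print(np.array(f).round(2)); st()
```

```text
[[ 3.31  9.96  2.47]
 [ 3.78  9.76  1.45]
 [ 2.8   9.94  1.99]
 [ 2.77 10.08  1.98]
 [ 2.66  9.25  1.9 ]
 [ 2.48  9.53  1.79]]
t 10.83 [ 0.4947 -0.1266  0.0699] yaw 85.21 F [4.06 9.63 2.04]
```

Request:
arm_command:
  targets:
    - {"x": 0,"y": -0.0004,"z": 0,"rx": 0,"ry": 0,"rz": 0,"claw": 255}
    - {"x": 0,"y": -0.0004,"z": 0,"rx": 0,"ry": 0,"rz": 0,"claw": 255}
    - {"x": 0,"y": -0.0004,"z": 0,"rx": 0,"ry": 0,"rz": 0,"claw": 255}
    - {"x": 0,"y": -0.0004,"z": 0,"rx": 0,"ry": 0,"rz": 0,"claw": 255}
    - {"x": 0,"y": -0.0004,"z": 0,"rx": 0,"ry": 0,"rz": 0,"claw": 255}
    - {"x": 0,"y": -0.0004,"z": 0,"rx": 0,"ry": 0,"rz": 0,"claw": 255}
    - {"x": 0,"y": -0.0004,"z": 0,"rx": 0,"ry": 0,"rz": 0,"claw": 255}
    - {"x": 0,"y": -0.0004,"z": 0,"rx": 0,"ry": 0,"rz": 0,"claw": 255}
    - {"x": 0,"y": -0.0004,"z": 0,"rx": 0,"ry": 0,"rz": 0,"claw": 255}
    - {"x": 0,"y": -0.0004,"z": 0,"rx": 0,"ry": 0,"rz": 0,"claw": 255}

```text
t: 11.67
tool_pos: [0.4947, -0.1268, 0.0699]
orientation: [-2.311, -2.125, -0.003]
force: [3.5, 10.2, 3.0]
opening: 0.0002
gripper_force: 5.4
```

Request:
arm_command:
  targets:
    - {"x": 0,"y": 0.0015,"z": 0,"rx": 0,"ry": 0,"rz": 0,"claw": 255}
    - {"x": 0.001,"y": 0.004,"z": 0,"rx": 0,"ry": 0,"rz": 0,"claw": 255}
    - {"x": 0.001,"y": 0.01,"z": 0,"rx": 0,"ry": 0,"rz": 0,"claw": 255}
    - {"x": 0.001,"y": 0.03,"z": 0,"rx": 0,"ry": 0,"rz": 0,"claw": 255}
    - {"x": 0.001,"y": 0.06,"z": 0.03,"rx": 0,"ry": 0,"rz": 0.05,"claw": 255}
    - {"x": 0,"y": 0.09,"z": 0.08,"rx": 0,"ry": 0,"rz": 0.1,"claw": 255}
    - {"x": 0,"y": 0.12,"z": 0.16,"rx": 0,"ry": 0,"rz": 0.1,"claw": 255}
    - {"x": -0.05,"y": 0.15,"z": 0.2,"rx": 0,"ry": 0,"rz": 0.1,"claw": 255}

```text
t: 12.33
tool_pos: [0.4722, -0.053, 0.1737]
orientation: [2.085, 2.344, 0.003]
force: [1.6, 0.7, 1.4]
opening: 0.0006
gripper_force: 0.0
```

Run:
```python
from plan import *
p,y=st()
b,_=grab("scene");a,_=grab("top")
save("",cv2.resize(b[165:240,215:320],None,fx=7,fy=7,interpolation=cv2.INTER_CUBIC),"b3.png")
save("",cv2.resize(a[180:245,230:335],None,fx=7,fy=7,interpolation=cv2.INTER_CUBIC),"a3.png")
```

```text
t 12.33 [ 0.4722 -0.053   0.1737] yaw 96.7 F [1.64 0.65 1.36]
```

View pics/b3.png

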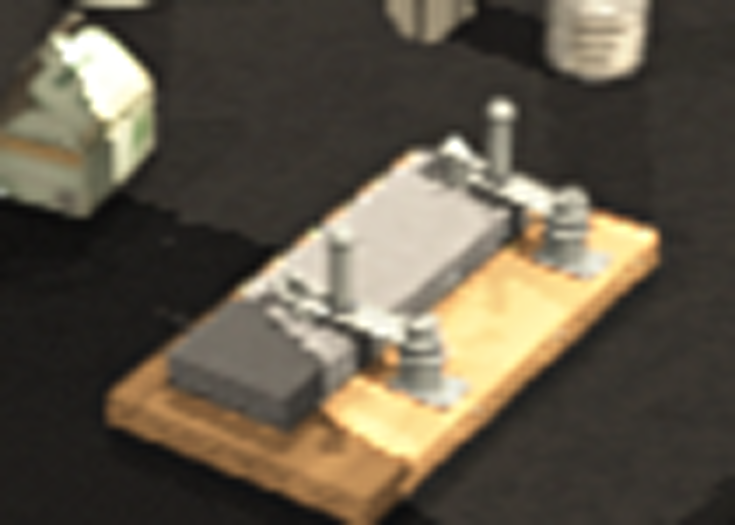

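The spare pin's ball is now at (500,110) in the crop, with its blade across the stone. The first pin's ball is at (340,238), unchanged. Next is the first clip, which I'll push from its right side.

Request:
arm_command:
  targets:
    - {"x": 0.03,"y": 0.02,"z": -0.04,"rx": 0,"ry": 0,"rz": 0,"claw": 255}
    - {"x": 0.03,"y": 0.02,"z": -0.1,"rx": 0,"ry": 0,"rz": 0,"claw": 255}
    - {"x": 0.03,"y": 0.02,"z": -0.16,"rx": 0,"ry": 0,"rz": 0,"claw": 255}
    - {"x": 0.03,"y": 0.02,"z": -0.2,"rx": 0,"ry": 0,"rz": 0,"claw": 255}
    - {"x": 0.03,"y": 0.02,"z": -0.21,"rx": 0,"ry": 0,"rz": 0,"claw": 255}
    - {"x": 0.03,"y": 0.02,"z": -0.21,"rx": 0,"ry": 0,"rz": 0,"claw": 255}
    - {"x": 0.03,"y": 0.02,"z": -0.21,"rx": 0,"ry": 0,"rz": 0,"claw": 255}

```text
t: 13.02
tool_pos: [0.4847, -0.0434, 0.0654]
orientation: [-2.088, -2.347, 0.001]
force: [0.8, -0.0, 0.6]
opening: 0.0004
gripper_force: 0.0
```

Run:
```python
from plan import *
for th in (-4,-8,-12):
    b=np.radians(th)+yaw; print(th,(proj("scene",[*(PIV["spare"]+.04*np.array([np.cos(b),np.sin(b)])),.08])))
for th in (4,0,-4):
    b=np.radians(th)+yaw; print(th,(proj("scene",[*(PIV["first"]+.04*np.array([np.cos(b),np.sin(b)])),.08])))
p,y=st(); rows("first",[-4,-2,0,2,4,6,8,12,16,20],p,y)
```

```text
-4 [284.79653132 179.37200694]
-8 [285.34441839 179.02787216]
-12 [285.94044596 178.70634887]
4 [262.33714518 197.27774985]
0 [262.83900835 196.84473029]
-4 [263.39594957 196.43361818]
t 13.02 [ 0.4847 -0.0434  0.0654] yaw 96.69 F [ 0.84 -0.02  0.56]
-4 [-0.0036  0.0357] -0.0418
-2 [-0.0029  0.0385] -0.0243
0 [-0.0023  0.0414] -0.0069
2 [-0.0017  0.0442] 0.0106
4 [-0.0013  0.0471] 0.028
6 [-0.001  0.05 ] 0.0455
8 [-0.0007  0.0529] 0.063
12 [-0.0006  0.0588] 0.0979
16 [-0.0008  0.0646] 0.1328
20 [-0.0015  0.0705] 0.1677
```

Request:
arm_command:
  targets:
    - {"x": 0,"y": 0.012,"z": 0.006,"rx": 0,"ry": 0,"rz": 0,"claw": 255}
    - {"x": -0.001,"y": 0.024,"z": 0.008,"rx": 0,"ry": 0,"rz": 0,"claw": 255}
    - {"x": -0.002,"y": 0.032,"z": 0.008,"rx": 0,"ry": 0,"rz": 0,"claw": 255}
    - {"x": -0.002,"y": 0.035,"z": 0.008,"rx": 0,"ry": 0,"rz": 0,"claw": 255}
    - {"x": -0.002,"y": 0.0375,"z": 0.008,"rx": 0,"ry": 0,"rz": 0,"claw": 255}
    - {"x": -0.002,"y": 0.04,"z": 0.008,"rx": 0,"ry": 0,"rz": 0,"claw": 255}
    - {"x": -0.002,"y": 0.042,"z": 0.008,"rx": 0,"ry": 0,"rz": 0,"claw": 255}
    - {"x": -0.002,"y": 0.043,"z": 0.008,"rx": 0,"ry": 0,"rz": 0,"claw": 255}

```text
t: 13.68
tool_pos: [0.4847, -0.0229, 0.0703]
orientation: [2.086, 2.345, -0.001]
force: [-0.2, -7.5, 6.2]
opening: 0.0005
gripper_force: 3.7
```

Request:
arm_command:
  targets:
    - {"x": 0,"y": 0.001,"z": 0,"rx": 0,"ry": 0,"rz": 0.01,"claw": 255}
    - {"x": 0.0005,"y": 0.002,"z": 0,"rx": 0,"ry": 0,"rz": 0.02,"claw": 255}

```text
t: 13.85
tool_pos: [0.4849, -0.022, 0.0702]
orientation: [2.037, 2.387, -0.001]
force: [0.2, -6.3, 4.7]
opening: 0.0003
gripper_force: 3.5
```

Run:
```python
from plan import *
p,y=st(); rows("first",[0,2,4,6,8,12,16,20,24,28,32],p,y)
```

```text
t 13.85 [ 0.4849 -0.022   0.0702] yaw 99.04 F [ 0.18 -6.34  4.69]
0 [-0.0027 -0.0015] -0.0274
2 [-0.0022  0.0014] -0.0099
4 [-0.0018  0.0043] 0.0075
6 [-0.0015  0.0072] 0.025
8 [-0.0012  0.0101] 0.0424
12 [-0.0011  0.016 ] 0.0773
16 [-0.0013  0.0218] 0.1122
20 [-0.002   0.0276] 0.1471
24 [-0.0031  0.0334] 0.182
28 [-0.0045  0.039 ] 0.217
32 [-0.0064  0.0446] 0.2519
```

Request:
arm_command:
  targets:
    - {"x": 0,"y": 0.0029,"z": 0.0015,"rx": 0,"ry": 0,"rz": 0.01,"claw": 255}
    - {"x": 0,"y": 0.0058,"z": 0.0015,"rx": 0,"ry": 0,"rz": 0.02,"claw": 255}
    - {"x": 0,"y": 0.0087,"z": 0.0015,"rx": 0,"ry": 0,"rz": 0.035,"claw": 255}
    - {"x": 0,"y": 0.0116,"z": 0.0015,"rx": 0,"ry": 0,"rz": 0.052,"claw": 255}
    - {"x": 0,"y": 0.0145,"z": 0.0015,"rx": 0,"ry": 0,"rz": 0.069,"claw": 255}
    - {"x": -0.0001,"y": 0.0174,"z": 0.0015,"rx": 0,"ry": 0,"rz": 0.086,"claw": 255}
    - {"x": -0.0004,"y": 0.0203,"z": 0.0015,"rx": 0,"ry": 0,"rz": 0.103,"claw": 255}

```text
t: 14.43
tool_pos: [0.4845, -0.0109, 0.0704]
orientation: [1.78, 2.586, 0.0]
force: [1.8, -4.1, 2.6]
opening: 0.0004
gripper_force: 2.2
```

Run:
```python
from plan import *
p,y=st(); th=y-96; print(th); fn(th,-1); rows("first",[th+4*i for i in range(9)],p,y)
```

```text
t 14.43 [ 0.4845 -0.0109  0.0704] yaw 110.92 F [ 1.8  -4.09  2.6 ]
14.915632381174618
normal 4.46 radial 0.23
14.915632381174618 [-0.0003 -0.002 ] -0.0009
18.915632381174618 [-0.0009  0.0038] 0.034
22.915632381174618 [-0.0019  0.0096] 0.0689
26.915632381174618 [-0.0032  0.0153] 0.1038
30.915632381174618 [-0.005   0.0209] 0.1388
34.91563238117462 [-0.0071  0.0263] 0.1737
38.91563238117462 [-0.0096  0.0316] 0.2086
42.91563238117462 [-0.0125  0.0367] 0.2435
46.91563238117462 [-0.0157  0.0416] 0.2784
```

Request:
arm_command:
  targets:
    - {"x": -0.0004,"y": 0.004,"z": 0,"rx": 0,"ry": 0,"rz": 0.025,"claw": 255}
    - {"x": -0.001,"y": 0.008,"z": 0,"rx": 0,"ry": 0,"rz": 0.05,"claw": 255}
    - {"x": -0.0018,"y": 0.012,"z": 0,"rx": 0,"ry": 0,"rz": 0.075,"claw": 255}
    - {"x": -0.0028,"y": 0.016,"z": 0,"rx": 0,"ry": 0,"rz": 0.1,"claw": 255}
    - {"x": -0.004,"y": 0.02,"z": 0,"rx": 0,"ry": 0,"rz": 0.125,"claw": 255}
    - {"x": -0.0054,"y": 0.0238,"z": 0,"rx": 0,"ry": 0,"rz": 0.15,"claw": 255}
    - {"x": -0.0071,"y": 0.0275,"z": 0,"rx": 0,"ry": 0,"rz": 0.175,"claw": 255}
    - {"x": -0.009,"y": 0.0312,"z": 0,"rx": 0,"ry": 0,"rz": 0.2,"claw": 255}
    - {"x": -0.011,"y": 0.0348,"z": 0,"rx": 0,"ry": 0,"rz": 0.225,"claw": 255}
    - {"x": -0.013,"y": 0.0383,"z": 0,"rx": 0,"ry": 0,"rz": 0.25,"claw": 255}

```text
t: 15.27
tool_pos: [0.4781, 0.0082, 0.0704]
orientation: [1.084, 2.946, -0.0]
force: [3.9, -4.7, 1.3]
opening: 0.0003
gripper_force: 2.7
```

Run:
```python
from plan import *
p,y=st(); th=y-96; print(th); fn(th,-1); rows("first",[th+4*i for i in range(12)],p,y)
```

```text
t 15.27 [0.4781 0.0082 0.0704] yaw 139.61 F [ 3.89 -4.72  1.26]
43.61104140782004
normal 6.03 radial -1.07
43.61104140782004 [-0.0003 -0.0006] -0.0009
47.61104140782004 [-0.0036  0.0043] 0.034
51.61104140782004 [-0.0072  0.0089] 0.0689
55.61104140782004 [-0.0111  0.0132] 0.1038
59.61104140782004 [-0.0153  0.0173] 0.1388
63.61104140782004 [-0.0198  0.021 ] 0.1737
67.61104140782004 [-0.0246  0.0244] 0.2086
71.61104140782004 [-0.0295  0.0275] 0.2435
75.61104140782004 [-0.0347  0.0303] 0.2784
79.61104140782004 [-0.04    0.0326] 0.3133
83.61104140782004 [-0.0456  0.0346] 0.3482
87.61104140782004 [-0.0512  0.0362] 0.3831
```

Going on through the edge (55–75°), at about 2° per row.

Request:
arm_command:
  targets:
    - {"x": -0.002,"y": 0.002,"z": 0,"rx": 0,"ry": 0,"rz": 0.017,"claw": 255}
    - {"x": -0.0036,"y": 0.0043,"z": 0,"rx": 0,"ry": 0,"rz": 0.034,"claw": 255}
    - {"x": -0.0054,"y": 0.0066,"z": 0,"rx": 0,"ry": 0,"rz": 0.052,"claw": 255}
    - {"x": -0.0072,"y": 0.0089,"z": 0,"rx": 0,"ry": 0,"rz": 0.069,"claw": 255}
    - {"x": -0.0091,"y": 0.011,"z": 0,"rx": 0,"ry": 0,"rz": 0.086,"claw": 255}
    - {"x": -0.0111,"y": 0.0132,"z": 0,"rx": 0,"ry": 0,"rz": 0.104,"claw": 255}

```text
t: 15.77
tool_pos: [0.4727, 0.015, 0.0704]
orientation: [0.773, 3.042, -0.0]
force: [4.0, -4.0, 0.8]
opening: 0.0007
gripper_force: 2.5
```

Request:
arm_command:
  targets:
    - {"x": -0.002,"y": 0.002,"z": 0,"rx": 0,"ry": 0,"rz": 0.0175,"claw": 255}
    - {"x": -0.0042,"y": 0.0041,"z": 0,"rx": 0,"ry": 0,"rz": 0.035,"claw": 255}
    - {"x": -0.0064,"y": 0.006,"z": 0,"rx": 0,"ry": 0,"rz": 0.0525,"claw": 255}
    - {"x": -0.0087,"y": 0.0078,"z": 0,"rx": 0,"ry": 0,"rz": 0.07,"claw": 255}

```text
t: 16.1
tool_pos: [0.4678, 0.0194, 0.07]
orientation: [0.559, 3.09, 0.001]
force: [2.6, 0.0, -1.2]
opening: 0.0006
gripper_force: 1.2
```

Run:
```python
from plan import *
p,y=st(); th=y-96; print(th); fn(th,-1); rows("first",[th+4*i for i in range(9)],p,y)
```

```text
t 16.1 [0.4678 0.0194 0.07  ] yaw 159.51 F [ 2.6   0.02 -1.22]
63.50658419265653
normal 2.43 radial 0.94
63.50658419265653 [ 0.0009 -0.0016] -0.0009
67.50658419265653 [-0.0038  0.0019] 0.034
71.50658419265653 [-0.0088  0.005 ] 0.0689
75.50658419265653 [-0.014   0.0077] 0.1038
79.50658419265653 [-0.0193  0.0101] 0.1388
83.50658419265653 [-0.0248  0.0121] 0.1737
87.50658419265653 [-0.0304  0.0137] 0.2086
91.50658419265653 [-0.0362  0.0149] 0.2435
95.50658419265653 [-0.042   0.0157] 0.2784
```

Request:
arm_command:
  targets:
    - {"x": -0.0025,"y": 0.001,"z": 0,"rx": 0,"ry": 0,"rz": 0.02,"claw": 255}
    - {"x": -0.005,"y": 0.0025,"z": 0,"rx": 0,"ry": 0,"rz": 0.04,"claw": 255}
    - {"x": -0.0075,"y": 0.004,"z": 0,"rx": 0,"ry": 0,"rz": 0.06,"claw": 255}
    - {"x": -0.01,"y": 0.0055,"z": 0,"rx": 0,"ry": 0,"rz": 0.08,"claw": 255}
    - {"x": -0.0128,"y": 0.007,"z": 0,"rx": 0,"ry": 0,"rz": 0.1,"claw": 255}
    - {"x": -0.0156,"y": 0.0084,"z": 0,"rx": 0,"ry": 0,"rz": 0.12,"claw": 255}
    - {"x": -0.0185,"y": 0.0098,"z": 0,"rx": 0,"ry": 0,"rz": 0.137,"claw": 255}
    - {"x": -0.0214,"y": 0.0109,"z": 0,"rx": 0,"ry": 0,"rz": 0.154,"claw": 255}
    - {"x": -0.0235,"y": 0.0117,"z": 0,"rx": 0,"ry": 0,"rz": 0.168,"claw": 255}

```text
t: 16.85
tool_pos: [0.4556, 0.0255, 0.0698]
orientation: [0.034, 3.141, 0.001]
force: [1.5, 0.9, -0.4]
opening: 0.0007
gripper_force: 0.8
```

Run:
```python
from plan import *
p,y=st(); th=y-96; print(th); fn(th,-1); rows("first",[th+2*i for i in range(8)],p,y)
a,_=grab("top");b,_=grab("scene")
A=cv2.resize(a[175:250,225:335],(770,525),interpolation=cv2.INTER_CUBIC)
B=cv2.resize(b[165:240,215:320],(735,525),interpolation=cv2.INTER_CUBIC)
save("",cv2.resize(np.hstack([A,B]),(800,280)),"c4.png");
```

```text
t 16.85 [0.4556 0.0255 0.0698] yaw 178.77 F [ 1.45  0.86 -0.38]
82.76647197962424
normal 1.43 radial 0.89
82.76647197962424 [ 0.0006 -0.0004] -0.0009
84.76647197962424 [-0.0022  0.0005] 0.0166
86.76647197962424 [-0.005   0.0013] 0.034
88.76647197962424 [-0.0078  0.002 ] 0.0515
90.76647197962424 [-0.0107  0.0026] 0.0689
92.76647197962424 [-0.0136  0.0031] 0.0864
94.76647197962424 [-0.0165  0.0035] 0.1038
96.76647197962424 [-0.0194  0.0038] 0.1213
```

View pics/c4.png

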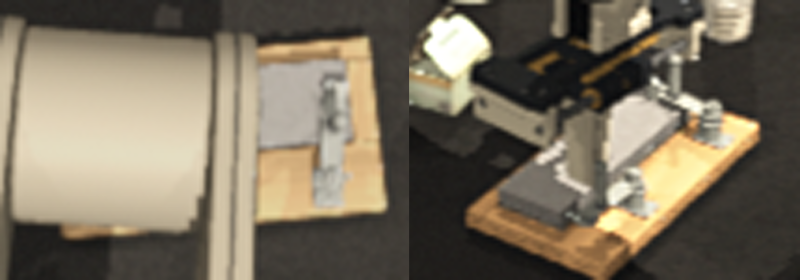

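Request:
arm_command:
  targets:
    - {"x": -0.0015,"y": 0.0003,"z": 0,"rx": 0,"ry": 0,"rz": 0.009,"claw": 255}
    - {"x": -0.003,"y": 0.0006,"z": 0,"rx": 0,"ry": 0,"rz": 0.018,"claw": 255}
    - {"x": -0.0045,"y": 0.001,"z": 0,"rx": 0,"ry": 0,"rz": 0.027,"claw": 255}
    - {"x": -0.006,"y": 0.0014,"z": 0,"rx": 0,"ry": 0,"rz": 0.036,"claw": 255}

```text
t: 17.28
tool_pos: [0.4526, 0.0258, 0.0699]
orientation: [-0.078, 3.14, 0.001]
force: [1.3, 2.3, -0.6]
opening: 0.0002
gripper_force: 1.0
```

Request:
arm_command:
  targets:
    - {"x": -0.0014,"y": 0.0003,"z": 0,"rx": 0,"ry": 0,"rz": 0.0085,"claw": 255}
    - {"x": -0.0028,"y": 0.0006,"z": 0,"rx": 0,"ry": 0,"rz": 0.017,"claw": 255}

```text
t: 17.45
tool_pos: [0.4511, 0.026, 0.0699]
orientation: [0.132, -3.139, -0.0]
force: [2.1, 2.1, 0.8]
opening: 0.0004
gripper_force: 1.1
```

Now at about 89°. I'll step on until the outer stop is felt.

Request:
arm_command:
  targets:
    - {"x": -0.0014,"y": 0,"z": 0,"rx": 0,"ry": 0,"rz": 0.0085,"claw": 255}
    - {"x": -0.0028,"y": 0,"z": 0,"rx": 0,"ry": 0,"rz": 0.017,"claw": 255}

```text
t: 17.62
tool_pos: [0.4501, 0.0261, 0.07]
orientation: [-0.185, 3.135, 0.0]
force: [5.1, 3.5, 0.7]
opening: 0.0006
gripper_force: 2.3
```

Request:
arm_command:
  targets:
    - {"x": -0.001,"y": 0,"z": 0,"rx": 0,"ry": 0,"rz": 0,"claw": 255}
    - {"x": -0.001,"y": 0,"z": 0,"rx": 0,"ry": 0,"rz": 0,"claw": 255}

```text
t: 17.78
tool_pos: [0.4498, 0.026, 0.0701]
orientation: [-0.183, 3.135, 0.0]
force: [5.1, 3.8, 0.3]
opening: 0.0003
gripper_force: 2.5
```

Request:
arm_command:
  targets:
    - {"x": -0.001,"y": 0,"z": 0,"rx": 0,"ry": 0,"rz": 0,"claw": 255}
    - {"x": -0.001,"y": 0,"z": 0,"rx": 0,"ry": 0,"rz": 0,"claw": 255}

```text
t: 17.95
tool_pos: [0.4496, 0.026, 0.0702]
orientation: [-0.182, 3.134, 0.0]
force: [4.3, 3.1, 0.1]
opening: 0.0007
gripper_force: 2.9
```

Request:
arm_command:
  targets:
    - {"x": 0.003,"y": 0,"z": 0,"rx": 0,"ry": 0,"rz": 0,"claw": 255}
    - {"x": 0.01,"y": 0,"z": 0,"rx": 0,"ry": 0,"rz": 0,"claw": 255}
    - {"x": 0.025,"y": 0,"z": 0,"rx": 0,"ry": 0,"rz": 0,"claw": 255}
    - {"x": 0.03,"y": 0,"z": 0.05,"rx": 0,"ry": 0,"rz": 0,"claw": 255}
    - {"x": 0.03,"y": 0,"z": 0.12,"rx": 0,"ry": 0,"rz": 0,"claw": 255}
    - {"x": 0,"y": -0.05,"z": 0.2,"rx": 0,"ry": 0,"rz": 0,"claw": 255}
    - {"x": -0.05,"y": -0.12,"z": 0.24,"rx": 0,"ry": 0,"rz": 0,"claw": 255}
    - {"x": -0.08,"y": -0.2,"z": 0.26,"rx": 0,"ry": 0,"rz": 0,"claw": 255}
    - {"x": -0.08,"y": -0.28,"z": 0.26,"rx": 0,"ry": 0,"rz": 0,"claw": 255}
    - {"x": -0.08,"y": -0.36,"z": 0.26,"rx": 0,"ry": 0,"rz": 0,"claw": 255}

```text
t: 18.78
tool_pos: [0.4088, -0.1464, 0.2015]
orientation: [-0.184, 3.134, -0.003]
force: [0.6, 0.3, 0.4]
opening: 0.0004
gripper_force: 0.0
```

Request:
arm_command:
  targets:
    - {"x": 0,"y": -0.08,"z": 0,"rx": 0,"ry": 0,"rz": 0,"claw": 255}
    - {"x": -0.02,"y": -0.16,"z": 0,"rx": 0,"ry": 0,"rz": 0,"claw": 255}
    - {"x": -0.04,"y": -0.24,"z": 0,"rx": 0,"ry": 0,"rz": 0,"claw": 255}
    - {"x": -0.04,"y": -0.24,"z": 0,"rx": 0,"ry": 0,"rz": 0,"claw": 255}
    - {"x": -0.04,"y": -0.24,"z": 0,"rx": 0,"ry": 0,"rz": 0,"claw": 255}

```text
t: 19.2
tool_pos: [0.3878, -0.2666, 0.1991]
orientation: [0.175, -3.135, -0.001]
force: [0.0, 0.2, 0.2]
opening: 0.0004
gripper_force: 0.0
```

Run:
```python
from plan import *
p,y=st()
a,_=grab("top");b,_=grab("scene")
save("",cv2.resize(a[180:245,230:335],None,fx=7,fy=7,interpolation=cv2.INTER_CUBIC),"a5.png"); save("",cv2.resize(b[165:240,215:320],None,fx=7,fy=7,interpolation=cv2.INTER_CUBIC),"b5.png")
```

```text
t 19.2 [ 0.3878 -0.2666  0.1991] yaw -173.61 F [0.01 0.21 0.18]
```

View pics/a5.png

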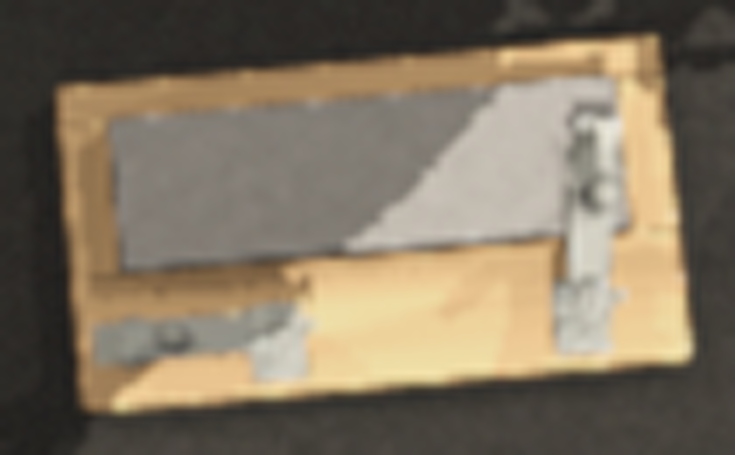

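The top view shows the first blade alongside the stone, with its pin at (175,335). The spare blade lies across the right end, with its pin at (597,192), and the stone's corners are where they were.

```bash
python3 -c "
from plant import robot
print(robot.close_job())"
```

```text
the job is handed in; nothing more can be done
None
```

I've handed the job in at 19 s of the 72 s allowed: the spare clip is home on its stop, held about 2 s at roughly 10 N, and the first clip is swung off to about 90°, alongside the stone. The highest push I read was about 13 N; forces were only read at the end of each move, and the stone had not visibly moved in the last picture.

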